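# Scoop the beads into the keepsake box and shut it

## Robot

A 7-joint arm with a two-finger parallel gripper is mounted at the origin on the work surface. World frame = base frame: x ahead of the robot, y to its left, z up, the work surface at z = 0. Lengths are in m, angles in rad, forces in N, time in s.
With the tool pointing down it reaches from about 0.425 to 0.8 m from the base axis. Payload 8.3 kg.
Tool frame: the origin (TCP) lies midway between the tips of the shut fingers; the grasp point (between the pads) lies 19 mm behind it; x points along the fingers, y is the direction in which the jaws open and shut, and the axes are right-handed (so a half turn about x gives the same grasp; the last joint's range is limited). The gripper opens to 85 mm and grips with 20 to 120 N. Pads are 22 mm wide; open, the fingers measure 114 mm over their backs; the gripper's body (76 mm by 85 mm) begins 54 mm behind the grasp point. The pads swing forward as they close: fully open they stand 13 mm farther back than shut.
Start: joints at [1.122, 0.383, 0.016, 1.37, -0.006, 1.388, -0.046], TCP at [0.235, -0.579, 0.199] pointing down, gripper open.
Joint ranges: [-2.95, 2.95], [-0.25, 2.06], [-1.52, 1.56], [0.18, 2.33], [-1.44, 4.58], [0.02, 2.06], [-3.01, 3.01]. Speed limits (rad/s): [2.39, 2.39, 3.01, 3.01, 3.14, 3.14, 3.14].

## Interface

Orientations are given as [roll, pitch, yaw] about the fixed x, y, z axes, in that order (R = Rz(yaw) Ry(pitch) Rx(roll)).
In Python, from cell import r gives the robot as it stands.
- The arm moves only by the tool arm_command, never from a script. Its arguments are lists of equal length, an entry for each row: "gripper": the closure, from 0 (fully open) to 1 (shut); "translation": the shift along the tool's x, y, z in m, a list of three; "angular": the turn, a rotation vector about the tool's x, y, z in rad, a list of three. In form: {"gripper": [gripper, ...], "translation": [[tx, ty, tz], ...], "angular": [[ax, ay, az], ...]}. A call has 1 to 20 rows; each row shifts and turns the commanded pose from where the row before left it, along the tool's axes as they then stand; what a row does not reach is not made up. A row lasts 1/8 s, in which the tool goes at most 62.5 mm and 10.7 degrees, less where a joint would pass 70% of its speed; a pose out of reach is approached as far as the arm can. A call with a gripper value outside its range is refused whole. The fingers move at their own pace and stop on an object; "squeeze" is the grip in N (left out, the last holds). Time passes only in rows, so rows that do not move let the fingers close. It gives the time, the measured TCP pose, the force and the opening at its end, in the units of the state.
- r.sense(): the state, without advancing time (a new reading comes with each control period).
- r.capture(name): name is "scene" or "top" or "wrist"; returns a dict with "color" (480x640x3 uint8, red, green, blue), "range_z" (480x640 float32, m along the optical axis (not along the pixel's ray), 0 where there is no reading), "fx", "fy", "cx", "cy" (pixels), "world_from_camera" (4x4, takes a point from camera to world coordinates). Camera axes: x right, y up, looking along -z (the intrinsics and any distortion apply to the point x, -y, -z); pixel columns grow to the right and rows downward; lengths in m; the calibration is good to about 2 mm. A picture is of the moment at which its call begins.
- r.close_job(): hands the job in, once; it reports no verdict.
Trained networks look in a picture, given as the dict that the camera call returned (one of the last four; its "shot" number tells which), for a name from the list of things; names that differ only in an ending like _2 or _b are one class to them, and where a whole thing is asked for, a point or a joint stands for the part that bears it (a point fixed in the world has none). Each returns a list of dicts, best first, with "confidence" (0 to 1); they miss things now and then, are a little off and sometimes report something else, mostly with a low value. They report only what shows in the picture. A call takes as long as a camera call.
- r.trace(picture, name): "mask" (480x640 bool, what is visible of it) and "box" ([left, top, right, bottom] in pixels, round what is visible of it).
- r.mark_of(picture, name): "location" ([column, row] in pixels: a listed point, or the origin of a listed thing).
The state is a dict: "clock": time; "joint_positions": joint angles; "joint_vel": joint speeds; "tau": joint torques, N m; "tcp_pos": TCP position; "tcp_rot": TCP orientation; "contact_force": force on the tool from outside, world axes, zero at the start; "ft_torque": the same for the moment, N m; "opening": finger opening in m.
Only numpy, scipy, OpenCV 4.12 (cv2) and the standard library are available. Lean on these libraries where they do the work, as an engineer would, in place of code of your own. Each camera call takes 0.05 s, during which the arm holds its last target. There are 200 camera calls.

## Task

Pack this sale lot: with the hand scoop, scoop all five wooden beads out of the grey tray and tip them into the open wooden box, never touching a bead with the gripper itself. Then lay the scoop back down flat on its pan, on the table or in the emptied tray, and gently lower the box's hinged lid until it is fully shut, without letting it slam. Leave everything else on the table where it is.

Things in the scene. Friction and masses are not known exactly. Their poses are not given: they have to be found in the camera images.
- scoop: Hand scoop, 140 g. Origin: mid-pan underside; x forward to the lip, z up. Aluminium pan 102 mm wide, x = -49 mm (back wall 34 mm high) to +62 (thin lip); sides 3 mm thick, 30 mm high to x = +10, sloping down to the floor at +50; floor 3 mm thick, 2 mm at the lip; open in front and on top. Wooden bar handle along x: 22 mm wide, 14 mm high, x = -50 to -150, centre line 60 mm up.
- scoop_grip (a point): point on the centre line of the scoop's handle, 85 mm behind and 60 mm above the scoop's origin: a good place to hold it, fingers closing along the scoop's y. Axes as the scoop's.
- scoop_nose (a point): middle of the scoop's lip, at its underside, 62.5 mm in front of the scoop's origin
- tray: Grey plastic tray, fixed, holding the beads. Origin: centre of its underside; x along its length, z up. Floor 5 mm thick; inside 272 mm long at the floor, 112 mm wide; side walls 46 mm high, 5 mm thick; end walls lean out 30 degrees, the far (+x) one 46 mm high, the near one only 32; 320 mm overall. Beads start in the +x half. It may stand left or right of the scoop.
- box: Dark wooden box with a hinged lid, fixed. Origin: centre of its underside; its front faces -x, the hinge runs along its +x (back) top edge. Outside 130 (x) by 180 (y) mm, 70 mm high, walls and floor 6 mm thick. It stands on the other side of the scoop from the tray.
- lid (a joint): angle of the box's lid: 0 = closed flat on the box, about 1.57 = upright, up to 1.9 leaning back. The lid is a board 130 by 180 mm, 8 mm thick, with a stiff hinge: it stays where it is left. It starts open.
- lid_hinge (a point): middle of the lid's hinge axis (along the box's y), on the box's back top edge, 65 mm behind its centre, 70 mm above the table. It turns with the lid: its -x axis points along the board to the free edge, 130 mm away; its z axis is the outer (upper) normal; the board lies from 0 to 8 mm along z.
- lid_handle (a point): outer end of the small brass knob on the lid's outer face: 100 mm from the hinge along the lid, in the middle of its width, 43 mm out from the hinge plane (35 mm off the board)
- bead0_center (a point): centre of one of five alike plain wooden beads (solid balls), 30 mm in diameter, 12 g, lying in the tray (no meaning in its axes)
- bead1_center (a point): centre of one of five alike plain wooden beads (solid balls), 30 mm in diameter, 12 g, lying in the tray (no meaning in its axes)
- bead2_center (a point): centre of one of five alike plain wooden beads (solid balls), 30 mm in diameter, 12 g, lying in the tray (no meaning in its axes)
- bead3_center (a point): centre of one of five alike plain wooden beads (solid balls), 30 mm in diameter, 12 g, lying in the tray (no meaning in its axes)
- bead4_center (a point): centre of one of five alike plain wooden beads (solid balls), 30 mm in diameter, 12 g, lying in the tray (no meaning in its axes)
- mug: white ceramic mug, 80 mm across, 90 mm high, beyond the scoop; a bystander
- figurine: white ceramic figurine, 64 mm across the foot, 135 mm high; a bystander
- jar: glass jar with a steel cap, 70 mm across, 100 mm high; a bystander
- screwdriver: screwdriver lying at the right side; a bystander
- brush: brush lying at the left side; a bystander
- tape: cardboard-coloured ring (roll of tape) lying flat, 90 mm across, 24 mm high; a bystander
- can: can with a paper label, 66 mm across, 110 mm high; a bystander

How it is judged:
On the way, in this order (a step that is already met when the one before it is completed fails the run):
1. at least one bead is carried in the scoop, the scoop held above the table and clear of the tray (its origin over 60 mm high) (height (world z) of scoop above 0.06 m and ((x of bead0_center in the frame of scoop between -0.047 and 0.055 m and y of bead0_center in the frame of scoop between -0.05 and 0.05 m and z of bead0_center in the frame of scoop between 0.005 and 0.05 m) or (x of bead1_center in the frame of scoop between -0.047 and 0.055 m and y of bead1_center in the frame of scoop between -0.05 and 0.05 m and z of bead1_center in the frame of scoop between 0.005 and 0.05 m) or (x of bead2_center in the frame of scoop between -0.047 and 0.055 m and y of bead2_center in the frame of scoop between -0.05 and 0.05 m and z of bead2_center in the frame of scoop between 0.005 and 0.05 m) or (x of bead3_center in the frame of scoop between -0.047 and 0.055 m and y of bead3_center in the frame of scoop between -0.05 and 0.05 m and z of bead3_center in the frame of scoop between 0.005 and 0.05 m) or (x of bead4_center in the frame of scoop between -0.047 and 0.055 m and y of bead4_center in the frame of scoop between -0.05 and 0.05 m and z of bead4_center in the frame of scoop between 0.005 and 0.05 m))), for 0.2 s.
2. all five beads are in the box while its lid is still open (over 0.8 rad) (x of bead0_center in the frame of box between -0.062 and 0.062 m and y of bead0_center in the frame of box between -0.087 and 0.087 m and z of each of bead0_center, bead1_center, bead2_center, bead3_center, bead4_center in the frame of box below 0.065 m and x of bead1_center in the frame of box between -0.062 and 0.062 m and y of bead1_center in the frame of box between -0.087 and 0.087 m and x of bead2_center in the frame of box between -0.062 and 0.062 m and y of bead2_center in the frame of box between -0.087 and 0.087 m and x of bead3_center in the frame of box between -0.062 and 0.062 m and y of bead3_center in the frame of box between -0.087 and 0.087 m and x of bead4_center in the frame of box between -0.062 and 0.062 m and y of bead4_center in the frame of box between -0.087 and 0.087 m and value of joint lid above 0.8 rad), for 0.2 s.
At the end, for the whole second after the job is handed in: All five beads lie inside the box, the lid is shut (within 0.05 rad), and the scoop rests flat on its pan (within 0.12 rad of level, underside less than 15 mm above the table, so table or tray floor), released and still (x of bead0_center in the frame of box between -0.062 and 0.062 m and y of bead0_center in the frame of box between -0.087 and 0.087 m and z of each of bead0_center, bead1_center, bead2_center, bead3_center, bead4_center in the frame of box below 0.065 m and x of bead1_center in the frame of box between -0.062 and 0.062 m and y of bead1_center in the frame of box between -0.087 and 0.087 m and x of bead2_center in the frame of box between -0.062 and 0.062 m and y of bead2_center in the frame of box between -0.087 and 0.087 m and x of bead3_center in the frame of box between -0.062 and 0.062 m and y of bead3_center in the frame of box between -0.087 and 0.087 m and x of bead4_center in the frame of box between -0.062 and 0.062 m and y of bead4_center in the frame of box between -0.087 and 0.087 m and value of joint lid below 0.05 rad and height (world z) of scoop below 0.015 m and angle between scoop's own z axis and vertical below 0.12 rad and linear speed of scoop below 0.02 m/s); the robot touches nothing.
It fails at once if the gripper or arm touches a bead (contact force between any of the fingers, the arm and bead0 above 0.3 N or contact force between any of the fingers, the arm and bead1 above 0.3 N or contact force between any of the fingers, the arm and bead2 above 0.3 N or contact force between any of the fingers, the arm and bead3 above 0.3 N or contact force between any of the fingers, the arm and bead4 above 0.3 N).
It fails at once if the lid slams (falls faster than 2 rad/s in the last 0.3 rad) (value of joint lid below 0.3 rad and velocity of joint lid below -2 rad/s).
It fails at once if a bystander is pushed more than 30 mm from its place (distance of any of mug, figurine, jar, screwdriver, brush, tape, can from where it was at the start of the episode above 0.03 m).
It also fails if it takes over 72 s, if anything falls off the work surface, if the arm or the gripper's body presses on something with over 40 N, if the wrist force passes 120 N, or if a joint passes its speed limit or range.

## Working session

There is one attempt and no reset: what is moved stays moved. The work goes in short steps, Python scripts to look and compute and a tool call to move; the robot and the scene stay as the last step left them, time stands still between calls to the robot, and variables do not carry over. Pictures are saved under pics/ and viewed, about 8 in all and at most 12, crops included, and the job is handed in when it is done.

Besides the shell and the picture viewer there is one more tool, called after "Request:" as a command line: name --argument value ..., lists and objects as JSON in quotes. arm_command: Moves the arm, as the interface text tells. Its arguments: {"type":"object","properties":{"gripper":{"type":"array"},"translation":{"type":"array"},"angular":{"type":"array"},"squeeze":{"type":"number"}},"required":["gripper","translation","angular"]}

```bash
mkdir -p pics; ls; cat > h.py <<'E'
import numpy as np, cv2
from scipy.spatial.transform import Rotation as R
from cell import r
def world(p,u,v,z=None):
    """pixel -> world by range, or by intersection with plane z"""
    u=np.asarray(u,float);v=np.asarray(v,float)
    T=np.array(p["world_from_camera"])
    d=np.stack([(u-p["cx"])/p["fx"],-(v-p["cy"])/p["fy"],-np.ones_like(u)],-1)
    dw=d@T[:3,:3].T
    if z is None: s=p["range_z"][v.astype(int),u.astype(int)]
    else: s=(z-T[2,3])/dw[...,2]
    return T[:3,3]+dw*s[...,None]
def save(p,n): cv2.imwrite("pics/"+n,p["color"][:,:,::-1])
E
python3 - <<'E'
from h import *
s=r.sense(); print(s)
for c in ["top","scene"]:
    p=r.capture(c); save(p,c+"0.png"); print(c,[k for k in p], np.round(p["world_from_camera"],3).tolist(),p["fx"])
    for n in ["scoop","scoop_grip","scoop_nose","tray","box","lid_hinge","lid_handle","bead0_center","mug","figurine","jar","screwdriver","brush","tape","can"]:
        for m in r.mark_of(p,n)[:5]:
            if m["confidence"]>.3:
                u,v=m["location"]
                if 0<=u<640 and 0<=v<480: print(n,round(m["confidence"],2),np.round([u,v]),np.round(world(p,u,v),3),"z0:",np.round(world(p,u,v,0.0),3)[:2])
E
```

```text
pics
{'clock': 0.0, 'joint_positions': array([ 1.12208471,  0.38422815,  0.01636435,  1.37119051, -0.00631257,
        1.38816133, -0.04646152]), 'joint_vel': array([-2.26266611e-04,  2.02102242e-03, -5.47977070e-04,  1.18810417e-04,
       -1.18447950e-03, -1.46394231e-03, -9.75540360e-05]), 'tau': array([ 1.10891957e-03, -6.27588773e+01,  8.45196024e-01, -3.71824694e+01,
        1.67516316e-02,  1.40149420e-02,  1.62498247e-05]), 'tcp_pos': array([ 0.2350227 , -0.57851566,  0.1980686 ]), 'tcp_rot': array([-1.56122822,  1.56885772,  1.96628467]), 'contact_force': array([ 0.42174413, -0.36979739,  0.12723499]), 'ft_torque': array([-0.02889034, -0.01460739,  0.0411402 ]), 'opening': 0.08543328186921767}
top ['color', 'range_z', 'fx', 'fy', 'cx', 'cy', 'world_from_camera', 'shot'] [[0.012, 0.996, -0.087, 0.483], [-1.0, 0.013, 0.012, -0.01], [0.013, 0.087, 0.996, 1.163], [0.0, 0.0, 0.0, 1.0]] 441.771665901817
scoop 0.71 [308. 232.] [ 0.593 -0.016  0.004] z0: [ 0.594 -0.016]
scoop_grip 0.87 [312. 264.] [ 0.509 -0.028  0.067] z0: [ 0.51  -0.029]
scoop_grip 0.38 [122. 323.] [0.354 0.453 0.
[... 1946 characters left out ...]
urine 0.62 [253. 269.] [ 0.772 -0.04   0.085] z0: [ 0.765 -0.087]
jar 0.71 [424. 422.] [0.583 0.508 0.111] z0: [0.555 0.502]
jar 0.57 [286. 196.] [ 0.57  -0.285  0.003] z0: [ 0.569 -0.287]
jar 0.43 [279. 202.] [ 0.606 -0.253  0.028] z0: [ 0.6   -0.273]
jar 0.36 [375. 348.] [0.57  0.286 0.009] z0: [0.568 0.284]
screwdriver 0.75 [378. 347.] [0.56  0.286 0.003] z0: [0.559 0.285]
screwdriver 0.56 [325. 146.] [ 0.359 -0.42  -0.001] z0: [ 0.359 -0.419]
brush 0.73 [328. 146.] [ 0.354 -0.406  0.01 ] z0: [ 0.35  -0.414]
brush 0.6 [480. 367.] [0.36  0.455 0.022] z0: [0.35  0.453]
tape 0.92 [286. 141.] [ 0.468 -0.498  0.003] z0: [ 0.468 -0.501]
can 0.56 [423. 427.] [0.589 0.514 0.104] z0: [0.563 0.509]
```

```bash
python3 - <<'E'
import cv2
im=cv2.imread("pics/top0.png")[150:340,90:500]
cv2.imwrite("pics/top0c.png",cv2.resize(im,None,fx=1.9,fy=1.9,interpolation=cv2.INTER_CUBIC))
E
python3 - <<'E'
from h import *
p=r.capture("top")
for n in ["scoop","tray","box","bead0_center","lid_hinge"]:
    for t in r.trace(p,n)[:8]:
        m=t["mask"]; 
        if t["confidence"]<.2: continue
        v,u=np.nonzero(m&(p["range_z"]>0)); w=world(p,u,v)
        out=[n,round(t["confidence"],2),m.sum(),np.round(t["box"])]
        if n=="bead0_center": out+=["c",np.round(world(p,np.array(u.mean()),np.array(v.mean()),0.025),3), np.round(w.max(0),3)]
        else:
            hi=w[(w[:,2]>{"tray":.035,"box":.06,"scoop":.055}.get(n,0.0))]
            rc=cv2.minAreaRect(hi[:,:2].astype(np.float32)*1000); out+=["rect",rc,np.round(np.percentile(w,[1,50,99],axis=0),3).tolist()]
        print(*out)
E
```

```text
scoop 0.64 2047 [284. 205. 328. 292.] rect ((493.77752685546875, -33.417633056640625), (101.47489929199219, 21.85164451599121), 10.72177505493164) [[0.45, -0.069, -0.001], [0.585, -0.023, 0.005], [0.656, 0.039, 0.071]]
tray 0.88 5850 [373. 185. 442. 317.] rect ((546.5927124023438, -279.43218994140625), (123.46520233154297, 321.38568115234375), 80.3344955444336) [[0.391, -0.357, 0.001], [0.534, -0.285, 0.008], [0.704, -0.199, 0.049]]
tray 0.75 102 [398. 209. 408. 222.] rect ((645.6287841796875, -269.8949890136719), (12.580060958862305, 11.708866119384766), 46.7902946472168) [[0.632, -0.281, 0.017], [0.644, -0.266, 0.032], [0.658, -0.253, 0.039]]
box 0.86 5084 [131. 187. 229. 270.] rect ((586.6774291992188, 284.19085693359375), (180.729736328125, 178.21693420410156), 87.51515197753906) [[0.496, 0.194, 0.001], [0.58, 0.289, 0.01], [0.669, 0.373, 0.203]]
box 0.49 80 [420. 229. 428. 238.] rect ((0.0, 0.0), (0.0, 0.0), 0.0) [[0.583, -0.327, 0.026], [0.595, -0.314, 0.032], [0.606, -0.304, 0.038]]
lid_hinge 0.59 934 [134. 189. 226. 219.] rect ((651.7371215820312, 314.77655029296875), (246.6834716796875, 50.89674758911133), 87.49870300292969) [[0.622, 0.193, 0.077], [0.628, 0.278, 0.18], [0.673, 0.368, 0.205]]
```

View pics/top0c.png

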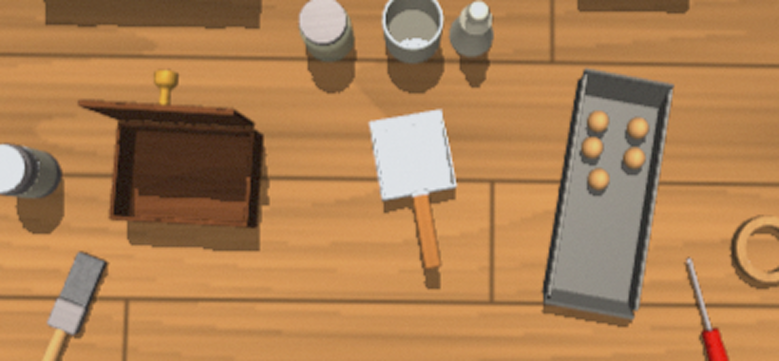

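```bash
cat >> h.py <<'E'
def tool(yaw,pitch=0.,flip=0,roll=0.):
    """tool rotation for scoop yaw/pitch(nose down +)"""
    B=np.array([[0,0,1],[0,1,0],[-1,0,0.]])  # columns: tool x=-z, y=y, z=x (scoop axes)
    M=(R.from_euler('ZYX',[yaw,pitch,roll]))*R.from_matrix(B)
    return M*R.from_euler('x',np.pi) if flip else M
def cur():
    s=r.sense(); return s["tcp_pos"],R.from_euler('xyz',s["tcp_rot"]),s
def delta(p0,R0,p1,R1):
    """translation in tool-0 axes, and rotvec"""
    return np.round(R0.inv().apply(np.subtract(p1,p0)),4),np.round((R0.inv()*R1).as_rotvec(),4)
def scoop_of(tcp,Rt,flip=0,back=.022):
    """scoop origin, axes from tcp (grip point 'back' behind the tcp)"""
    B=np.array([[0,0,1],[0,1,0],[-1,0,0.]])
    S=Rt*(R.from_euler('x',np.pi) if flip else R.identity())*R.from_matrix(B).inv()
    g=tcp-Rt.apply([back,0,0]); return g-S.apply([-.085,0,.06]),S
def tcp_for(grip,Rt,back=.022): return np.array(grip)+Rt.apply([back,0,0])
E
python3 - <<'E'
from h import *
p,Rt,s=cur(); print(Rt.as_matrix().round(3).tolist())
for f in (0,1):
    R1=tool(.187,0,f); print(f,delta(p,Rt,[.5085,-.0306,.16],R1))
pc=r.capture("wrist"); print(np.round(np.linalg.inv(np.r_[np.c_[Rt.as_matrix(),p],[[0,0,0,1]]])@pc["world_from_camera"],3).tolist())
# beads in top picture + box/tray geometry
pc=r.capture("top")
uv=np.array([[404.7,213.7],[425.8,217.4],[401.6,227.4],[423.7,233.2],[404.7,244.7]])
w=world(pc,uv[:,0],uv[:,1],.02); c,sn=np.cos(-.169),np.sin(-.169)
d=w[:,:2]-[.5466,-.279]; print(np.c_[d@[c,sn],d@[-sn,c]].round(3).tolist())
V,U=np.mgrid[0:480,0:640]; W=world(pc,U.ravel(),V.ravel()); ok=pc["range_z"].ravel()>0
# tray rim >0.04, y<-0.15
m=ok&(W[:,2]>.04)&(W[:,2]<.06)&(W[:,1]<-.17)&(W[:,1]>-.4)&(W[:,0]>.36)&(W[:,0]<.73)
print("tray",cv2.minAreaRect((W[m,:2]*1000).astype(np.float32)))
m=ok&(W[:,2]>.062)&(W[:,2]<.078)&(W[:,1]>.17)&(W[:,1]<.4)&(W[:,0]>.45)&(W[:,0]<.66)
print("box",cv2.minAreaRect((W[m,:2]*1000).astype(np.float32)))
m=ok&(W[:,2]>.09)&(W[:,1]>.17)&(W[:,1]<.4)&(W[:,0]>.58)&(W[:,0]<.72)
for a in (.09,.12,.15,.18):
    k=m&(W[:,2]>a)&(W[:,2]<a+.03); print(a,k.sum(),np.percentile(W[k],[5,50,95],axis=0).round(3).tolist() if k.any() else 0)
E
```

```text
[[-0.0, 0.376, -0.927], [0.0, -0.927, -0.376], [-1.0, -0.0, 0.0]]
0 (array([ 0.0391, -0.4053, -0.4596]), array([-2.9428, -0.    ,  0.    ]))
1 (array([ 0.0391, -0.4053, -0.4596]), array([0.1988, 0.    , 0.    ]))
[[-0.001, 0.269, -0.963, -0.175], [1.0, -0.001, -0.001, -0.001], [-0.001, -0.963, -0.269, -0.069], [0.0, 0.0, 0.0, 1.0]]
[[0.095, 0.026], [0.095, -0.03], [0.058, 0.028], [0.053, -0.031], [0.014, 0.013]]
tray ((553.2494506835938, -280.6831970214844), (123.87915802001953, 308.8744201660156), 80.44803619384766)
box ((562.5997314453125, 285.25213623046875), (181.0666046142578, 130.33047485351562), 87.7192611694336)
0.09 108 [[0.623, 0.193, 0.092], [0.627, 0.271, 0.105], [0.63, 0.357, 0.119]]
0.12 114 [[0.623, 0.193, 0.122], [0.627, 0.277, 0.136], [0.63, 0.359, 0.147]]
0.15 212 [[0.623, 0.199, 0.153], [0.629, 0.279, 0.173], [0.666, 0.356, 0.179]]
0.18 463 [[0.623, 0.202, 0.181], [0.629, 0.28, 0.2], [0.67, 0.361, 0.204]]
```

Request:
arm_command --gripper '[0, 0, 0, 0, 0, 0, 0, 0, 0, 0, 0, 0, 0, 0, 0]' --translation '[[0.0033, -0.0338, -0.0383], [0.0033, -0.0338, -0.0383], [0.0033, -0.0338, -0.0383], [0.0033, -0.0338, -0.0383], [0.0033, -0.0338, -0.0383], [0.0033, -0.0338, -0.0383], [0.0033, -0.0338, -0.0383], [0.0033, -0.0338, -0.0383], [0.0033, -0.0338, -0.0383], [0.0033, -0.0338, -0.0383], [0.0033, -0.0338, -0.0383], [0.0033, -0.0338, -0.0383], [0, 0, 0], [0, 0, 0], [0, 0, 0]]' --angular '[[0, 0, 0], [0, 0, 0], [0, 0, 0], [0, 0, 0], [0, 0, 0], [0, 0, 0], [0, 0, 0], [0, 0, 0], [0, 0, 0], [0, 0, 0], [0, 0, 0], [0, 0, 0], [0.1, 0, 0], [0.1, 0, 0], [0, 0, 0]]' --squeeze 100

```text
clock: 3.88
tcp_pos: [0.5084, -0.0302, 0.1596]
tcp_rot: [2.705, 1.571, -0.25]
contact_force: [-0.1, -0.5, -0.0]
opening: 0.0851
```

```bash
python3 - <<'E'
from h import *
p,Rt,s=cur(); print(s["clock"],p,s["joint_positions"].round(3))
pc=r.capture("wrist"); save(pc,"w1.png")
for n in ["scoop_grip","scoop_nose","scoop"]:
    for m in r.mark_of(pc,n)[:2]: u,v=m["location"]; print(n,m["confidence"],u,v,world(pc,u,v,{"scoop_grip":.067}.get(n,0.0)).round(4))
V,U=np.mgrid[0:480,0:640]; W=world(pc,U.ravel(),V.ravel()); ok=pc["range_z"].ravel()>0
m=ok&(W[:,2]>.056)&(W[:,2]<.08)&(abs(W[:,1])<.1)&(W[:,0]>.4)&(W[:,0]<.6)
print(m.sum(),cv2.minAreaRect((W[m,:2]*1000).astype(np.float32)),np.percentile(W[m,2],[5,50,95]))
R1=tool(.187,0,1); print(delta(p,Rt,[.5085,-.0306,.038],R1))
E
```

```text
3.875 [ 0.50841385 -0.03021405  0.1595598 ] [ 0.384  0.187 -0.438  1.727  0.083  1.246 -1.458]
scoop_grip 0.72 317.7 230.5 [ 0.5078 -0.028   0.067 ]
scoop_nose 0.83 315.3 51.4 [0.6519 0.0016 0.    ]
scoop_nose 0.65 319.7 126.4 [ 0.5904 -0.014   0.    ]
scoop 0.89 319.0 126.6 [ 0.5901 -0.0134  0.    ]
3088 ((493.006591796875, -31.268667221069336), (101.13578796386719, 21.968032836914062), 10.807228088378906) [0.06448559 0.06707017 0.06831034]
(array([ 0.1216,  0.0004, -0.    ]), array([-0.0004, -0.0001, -0.    ]))
```

Request:
arm_command --gripper '[0, 0, 0, 0, 1, 1, 1, 1, 1, 1]' --translation '[[0.04, -0.0015, 0], [0.04, 0, 0], [0.041, 0, 0], [0, 0, 0], [0, 0, 0], [0, 0, 0], [0, 0, 0], [0, 0, 0], [0, 0, 0], [0, 0, 0]]' --angular '[[0, 0, 0], [0, 0, 0], [0, 0, 0], [0, 0, 0], [0, 0, 0], [0, 0, 0], [0, 0, 0], [0, 0, 0], [0, 0, 0], [0, 0, 0]]' --squeeze 110

```text
clock: 5.32
tcp_pos: [0.5081, -0.0288, 0.0386]
tcp_rot: [-2.042, 1.571, 1.286]
contact_force: [-0.4, -0.2, -0.8]
opening: -0.0001
```

```bash
python3 - <<'E'
from h import *
print(r.sense()["opening"])
pc=r.capture("wrist"); save(pc,"w2.png"); a=r.capture("top"); save(a,"t2.png")
b=cv2.imread("pics/t2.png")[180:310,240:400]
cv2.imwrite("pics/c2.png",np.hstack([cv2.resize(cv2.imread("pics/w2.png"),(400,300)),cv2.resize(b,(400,300))]))
E
```

```text
-5.878269067891151e-05
```

View pics/c2.png

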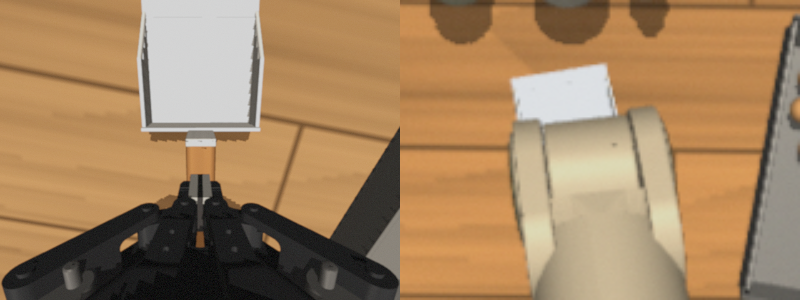

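```bash
python3 - <<'E'
from h import *
pc=r.capture("wrist"); 
for y,x in [(210,320),(225,320),(250,320),(270,320),(290,320),(320,320),(340,320),(380,320),(395,320),(205,230),(205,410),(100,320),(30,320)]:
    print(y,x,world(pc,np.array(x),np.array(y)).round(3),pc["color"][y,x])
for n in ["scoop_grip","scoop_nose","scoop"]:
    for m in r.mark_of(pc,n)[:2]: u,v=m["location"]; print(n,m["confidence"],u,v)
im=cv2.imread("pics/w2.png")[200:460,180:460]; cv2.imwrite("pics/c3.png",cv2.resize(im,None,fx=2.2,fy=2.2))
E
```

```text
210 320 [ 0.543 -0.022  0.041] [132 126 119]
225 320 [ 0.541 -0.022  0.068] [190 188 187]
250 320 [ 0.529 -0.024  0.067] [194 136  78]
270 320 [ 0.52  -0.026  0.068] [196 139  84]
290 320 [ 0.519 -0.026  0.087] [16 18 18]
320 320 [ 0.518 -0.026  0.109] [75 73 68]
340 320 [ 0.51  -0.028  0.109] [72 63 57]
380 320 [ 0.462 -0.037  0.068] [121  79  42]
395 320 [ 0.452 -0.039  0.067] [99 65 37]
205 230 [0.535 0.026 0.034] [200 200 200]
205 410 [ 0.553 -0.069  0.034] [203 202 202]
100 320 [ 0.599 -0.011  0.004] [213 212 213]
30 320 [ 0.634 -0.004  0.003] [213 212 212]
scoop_grip 0.88 321.5 290.8
scoop 0.56 321.1 115.2
```

View pics/c3.png

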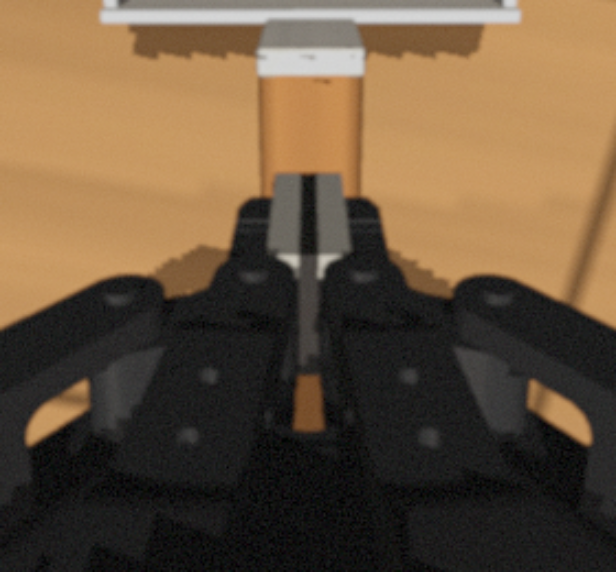

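```bash
python3 - <<'E'
from h import *
pc=r.capture("wrist"); p,Rt,s=cur()
V,U=np.mgrid[200:460:4,180:460:4]; W=world(pc,U.ravel(),V.ravel()); t=Rt.inv().apply(W-p)
col=pc["color"][V.ravel(),U.ravel()].astype(int)
gray=(col.max(1)-col.min(1)<25)&(abs(t[:,2])<.03)&(pc["range_z"][V.ravel(),U.ravel()]>0)
for lo in np.arange(-.12,.02,.01):
    k=gray&(t[:,0]>=lo)&(t[:,0]<lo+.01)
    if k.any(): print(round(lo,2),k.sum(),"y",t[k,1].min().round(3),t[k,1].max().round(3),"z",t[k,2].min().round(3),t[k,2].max().round(3))
for v in range(262,330,4): print(v,[tuple(((Rt.inv().apply(world(pc,np.array(u),np.array(v))-p))*1000).round().astype(int)) for u in (290,300,310,320,330,345)])
E
```

```text
-0.12 419 y -0.027 0.026 z -0.019 -0.01
-0.11 340 y -0.037 0.035 z -0.018 0.007
-0.1 315 y -0.04 0.038 z -0.018 0.008
-0.09 398 y -0.038 0.036 z -0.014 0.01
-0.08 100 y -0.025 0.023 z -0.014 0.008
-0.07 62 y -0.014 0.01 z -0.012 0.01
-0.06 47 y -0.013 0.012 z -0.012 -0.007
-0.05 31 y -0.014 0.012 z -0.012 -0.007
-0.04 7 y -0.006 0.005 z -0.012 -0.011
262 [(np.int64(37), np.int64(-20), np.int64(7)), (np.int64(-29), np.int64(-10), np.int64(-16)), (np.int64(-29), np.int64(-5), np.int64(-16)), (np.int64(-28), np.int64(-1), np.int64(-16)), (np.int64(-28), np.int64(4), np.int64(-16)), (np.int64(38), np.int64(16), np.int64(8))]
266 [(np.int64(38), np.int64(-21), np.int64(11)), (np.int64(-27), np.int64(-10), np.int64(-13)), (np.int64(-29), np.int64(-5), np.int64(-14)), (np.int64(-30), np.int64(-1), np.int64(-14)), (np.int64(-29), np.int64(4), np.int64(-14)), (np.int64(39), np.int64(16), np.int64(11))]
270 [(np.int64(37), np.int64(-21), np.int64(13)), (np.int64(-28), np.int64(-10), np.int64(-12)), (np.int64(-29), np.int64(-5), np.int64(-12)), (np.int64(-28), np.int64(-1), np.int64(-12)), (np.
[... 3269 characters left out ...]
-10)), (np.int64(-70), np.int64(-1), np.int64(-10)), (np.int64(-74), np.int64(3), np.int64(-13)), (np.int64(-76), np.int64(7), np.int64(-14))]
322 [(np.int64(-79), np.int64(-10), np.int64(-14)), (np.int64(-79), np.int64(-7), np.int64(-14)), (np.int64(-76), np.int64(-4), np.int64(-12)), (np.int64(-69), np.int64(-1), np.int64(-8)), (np.int64(-76), np.int64(3), np.int64(-12)), (np.int64(-78), np.int64(7), np.int64(-13))]
326 [(np.int64(-80), np.int64(-10), np.int64(-13)), (np.int64(-79), np.int64(-7), np.int64(-12)), (np.int64(-78), np.int64(-4), np.int64(-12)), (np.int64(-70), np.int64(-1), np.int64(-7)), (np.int64(-79), np.int64(3), np.int64(-12)), (np.int64(-79), np.int64(7), np.int64(-12))]
```

Request:
arm_command --gripper '[0, 0, 0, 0, 0, 0, 0, 1, 1, 1, 1, 1, 1]' --translation '[[0, 0, 0], [0, 0, 0], [0, 0, 0], [0, 0, 0], [0.015, 0, 0], [0.015, 0, 0], [0.008, 0, 0], [0, 0, 0], [0, 0, 0], [0, 0, 0], [0, 0, 0], [0, 0, 0], [0, 0, 0]]' --angular '[[0, 0, 0], [0, 0, 0], [0, 0, 0], [0, 0, 0], [0, 0, 0], [0, 0, 0], [0, 0, 0], [0, 0, 0], [0, 0, 0], [0, 0, 0], [0, 0, 0], [0, 0, 0], [0, 0, 0]]' --squeeze 110

```text
clock: 7.3
tcp_pos: [0.5084, -0.0288, 0.0011]
tcp_rot: [2.766, 1.57, -0.19]
contact_force: [-3.2, -1.1, 5.8]
opening: 0.0205
```

```bash
cat >> h.py <<'E'
BK=.0605
C=np.array([.5475,-.2797]); TY=-.168
def goal(o,yaw,pitch=0.,roll=0.):
    """tcp pose for scoop origin o; pitch nose-down +"""
    Rt=tool(yaw,pitch,1,roll); S=R.from_euler('ZYX',[yaw,pitch,roll])
    return np.array(o)+S.apply([-.085,0,.06])+Rt.apply([BK,0,0]),Rt
def tr(x,y,z): 
    c,s=np.cos(TY),np.sin(TY); return np.array([C[0]+c*x-s*y,C[1]+s*x+c*y,z])
def show(goals,start=None):
    if start is None: p,Rt,s=cur(); o,S=scoop_of(p,Rt,1,BK); print("t",s["clock"],"scoop",o.round(4),S.as_euler('ZYX').round(3),"F",s["contact_force"].round(1),"open",round(s["opening"],4),"q",s["joint_positions"].round(2))
    else: p,Rt=start
    for g in goals: print(*delta(p,Rt,*g)); p,Rt=g
    return p,Rt
E
python3 - <<'E'
from h import *
p,Rt,s=cur()
show([(p+[0,0,.11],Rt),(goal(tr(-.077,0,.11),.187)),goal(tr(-.077,0,.11),TY)])
E
```

```text
t 7.3 scoop [ 0.5919 -0.0131  0.0017] [ 0.186 -0.001 -0.   ] F [-3.2 -1.1  5.8] open 0.0205 q [ 0.35  0.37 -0.41  1.9   0.18  0.91 -1.54]
[-1.1e-01  0.0e+00 -1.0e-04] [0. 0. 0.]
[0.0016 0.2272 0.1651] [-0.0013 -0.0007 -0.0003]
[-0.     -0.0295 -0.0053] [0.355 0.    0.   ]
```

Request:
arm_command --gripper '[1, 1, 1, 1, 1, 1, 1, 1, 1, 1, 1, 1, 1, 1, 1, 1, 1]' --translation '[[-0.01, 0, 0], [-0.02, 0, 0], [-0.04, 0, 0], [-0.04, 0, 0], [0, 0.025, 0.018], [0, 0.033, 0.024], [0, 0.034, 0.025], [0, 0.034, 0.025], [0, 0.034, 0.025], [0, 0.034, 0.025], [0, 0.033, 0.023], [0, -0.007, 0], [0, -0.007, 0], [0, -0.007, -0.001], [0, -0.008, -0.003], [0, 0, 0], [0, 0, 0]]' --angular '[[0, 0, 0], [0, 0, 0], [0, 0, 0], [0, 0, 0], [0, 0, 0], [0, 0, 0], [0, 0, 0], [0, 0, 0], [0, 0, 0], [0, 0, 0], [0, 0, 0], [0.089, 0, 0], [0.089, 0, 0], [0.089, 0, 0], [0.088, 0, 0], [0, 0, 0], [0, 0, 0]]'

```text
clock: 9.43
tcp_pos: [0.3904, -0.254, 0.1107]
tcp_rot: [2.339, 1.571, -0.97]
contact_force: [0.2, 0.1, -1.1]
opening: 0.0205
```

```bash
python3 - <<'E'
from h import *
pc=r.capture("wrist"); save(pc,"w4.png"); a=r.capture("top"); 
cv2.imwrite("pics/c4.png",np.hstack([pc["color"][:,:,::-1],cv2.resize(a["color"][170:330,350:460,::-1],(330,480))])[:, :] if 0 else cv2.resize(np.hstack([pc["color"][:,:,::-1],cv2.resize(a["color"][170:330,350:460,::-1],(330,480))]),(798,395)))
# scoop geometry in wrist
V,U=np.mgrid[0:480:2,0:640:2]; u=U.ravel();v=V.ravel(); W=world(pc,u,v); p,Rt,s=cur()
o,S=scoop_of(p,Rt,1,BK); L=S.inv().apply(W-o); ok=pc["range_z"][v,u]>0
k=ok&(abs(L[:,0])<.044)&(abs(L[:,1])<.045)&(abs(L[:,2])<.025)
A=np.c_[L[k,:2],np.ones(k.sum())]; print("floor plane (slope x,y,z0)",np.linalg.lstsq(A,L[k,2],rcond=None)[0].round(4),k.sum())
k=ok&(L[:,0]>-.03)&(L[:,0]<.0)&(abs(L[:,2]-.03)<.006)&(abs(L[:,1])<.07); print("rims y",L[k,1].min(),L[k,1].max())
k=ok&(L[:,2]>-.02)&(L[:,2]<.04)&(abs(L[:,1])<.06);print("x max",np.percentile(L[k,0],99.8))
# tray walls near top of 46mm
k=ok&(W[:,2]>.040)&(W[:,2]<.052); d=W[k,:2]-C; c,sn=np.cos(TY),np.sin(TY); X=d@[c,sn];Y=d@[-sn,c]
for lo in np.arange(-.12,.15,.03):
    m=(X>lo)&(X<lo+.03); l=m&(Y>.04)&(Y<.08); q=m&(Y<-.04)&(Y>-.08); print(round(lo,2),Y[l].min().round(4) if l.any() else 0,Y[l].max().round(4) if l.any() else 0,Y[q].min().round(4) if q.any() else 0,Y[q].max().round(4) if q.any() else 0)
show([goal(tr(-.077,0,.11),TY),goal(tr(-.077,0,.03),TY)])
E
```

```text
floor plane (slope x,y,z0) [-0.0029 -0.0007  0.0015] 9272
rims y -0.05024198499132161 0.05218517555364244
x max 0.04457504807070377
-0.12 0 0 0 0
-0.09 0 0 0 0
-0.06 0 0 0 0
-0.03 0 0 0 0
0.0 0 0 0 0
0.03 0 0 0 0
0.06 0 0 0 0
0.09 0 0 0 0
0.12 0 0 0 0
0.15 0 0 0 0
t 9.525 scoop [ 0.4741 -0.2684  0.1111] [-0.168 -0.    -0.   ] F [-0.3 -0.2 -2.3] open 0.0201 q [ 0.72  0.12 -0.22  1.91  0.03  1.12 -1.26]
[ 0.0011 -0.0011  0.0028] [-0.0004 -0.0001 -0.    ]
[ 0.08  0.   -0.  ] [0. 0. 0.]
```

View pics/c4.png

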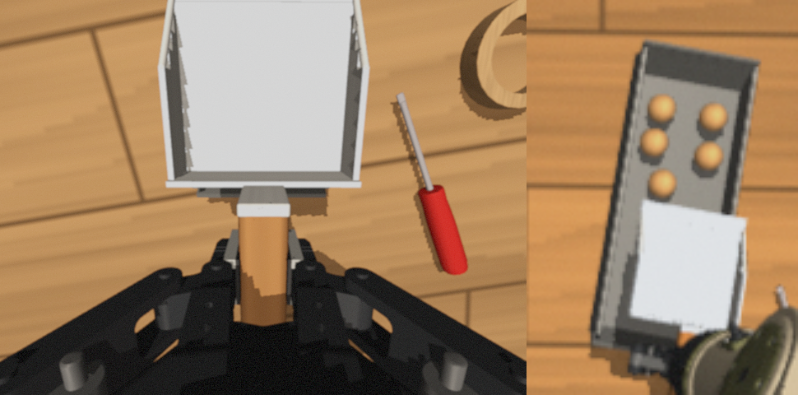

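```bash
python3 - <<'E'
from h import *
a=r.capture("top"); p,Rt,s=cur(); o,S=scoop_of(p,Rt,1,BK)
V,U=np.mgrid[0:480,0:640]; u=U.ravel();v=V.ravel(); W=world(a,u,v); ok=a["range_z"][v,u]>0
L=S.inv().apply(W-o)
k=ok&(abs(L[:,2]-.0)<.012)&(abs(L[:,1])<.06)&(L[:,0]>.03)&(L[:,0]<.075)
print("front floor: x",np.percentile(L[k,0],[99,100]),"y",np.percentile(L[k,1],[0,1,99,100]),"z",np.median(L[k,2]))
c,sn=np.cos(TY),np.sin(TY); d=W[:,:2]-C; X=d@[c,sn];Y=d@[-sn,c]
k=ok&(W[:,2]>.040)&(W[:,2]<.054)&(abs(Y)<.08)&(abs(X)<.18)
for lo in np.arange(-.15,.17,.04):
    m=k&(X>lo)&(X<lo+.04); l=m&(Y>.04); q=m&(Y<-.04); print(round(lo,2),*[ (np.percentile(Y[j],[2,50,98]).round(4) if j.any() else 0) for j in (l,q)])
m=k&(abs(Y)<.04)&(X>.1); print("far end X",np.percentile(X[m],[2,98]))
E
```

```text
front floor: x [0.06097366 0.06159328] y [-0.05139045 -0.05065679  0.04989567  0.05097108] z 0.002035737706622832
-0.15 [0.0561 0.059  0.0616] 0
-0.11 [0.0565 0.0591 0.0613] 0
-0.07 [0.0563 0.0596 0.0615] 0
-0.03 [0.0562 0.059  0.0613] [-0.06   -0.0579 -0.0552]
0.01 [0.0562 0.0594 0.0617] [-0.0604 -0.0574 -0.0548]
0.05 [0.0565 0.0588 0.0615] [-0.0601 -0.0568 -0.0546]
0.09 [0.0565 0.0593 0.0615] [-0.0607 -0.0578 -0.055 ]
0.13 [0.0404 0.0555 0.0612] [-0.0605 -0.0553 -0.0409]
far end X [0.14862055 0.15907684]
```

```bash
python3 - <<'E'
from h import *
Y=.0007
show([goal(tr(-.077,Y,.03),TY),goal(tr(-.077,Y,.0088),TY,.03),goal(tr(.045,Y,.0086),TY,.03),goal(tr(.0715,Y,.0086),TY,.03)])
E
```

```text
t 9.575 scoop [ 0.4741 -0.2684  0.1111] [-0.169  0.     0.   ] F [-0.5 -0.9 -1.8] open 0.0206 q [ 0.72  0.12 -0.22  1.91  0.03  1.12 -1.26]
[ 0.0811 -0.0018  0.0028] [-0.0007  0.      0.    ]
[ 0.0187 -0.     -0.    ] [ 0.   -0.03  0.  ]
[-0.0035  0.     -0.122 ] [0. 0. 0.]
[-0.0008 -0.     -0.0265] [0. 0. 0.]
```

Request:
arm_command --gripper '[1, 1, 1, 1, 1, 1, 1]' --translation '[[0, -0.002, 0.003], [0.03, 0, 0], [0.03, 0, 0], [0.021, 0, 0], [0.0125, 0, 0], [0.006, 0, 0], [0, 0, 0]]' --angular '[[0, 0, 0], [0, 0, 0], [0, 0, 0], [0, 0, 0], [0, -0.03, 0], [0, 0, 0], [0, 0, 0]]'

```text
clock: 10.45
tcp_pos: [0.3877, -0.2512, 0.011]
tcp_rot: [-0.011, 1.541, 2.962]
contact_force: [-0.4, -0.2, -0.5]
opening: 0.0205
```

```bash
python3 - <<'E'
from h import *
pc=r.capture("wrist"); save(pc,"w5.png")
Y=.0007
show([goal(tr(-.077,Y,.0088),TY,.03),goal(tr(.045,Y,.0086),TY,.03)])
E
```

```text
t 10.5 scoop [ 0.4716 -0.2657  0.0094] [-0.169  0.029 -0.   ] F [-1.1 -0.3 -1.1] open 0.0204 q [ 0.69  0.26 -0.22  1.99  0.08  0.92 -1.31]
[ 0.0005  0.0005 -0.0002] [-0.0011 -0.0007  0.    ]
[-0.0035  0.     -0.122 ] [0. 0. 0.]
```

View pics/w5.png

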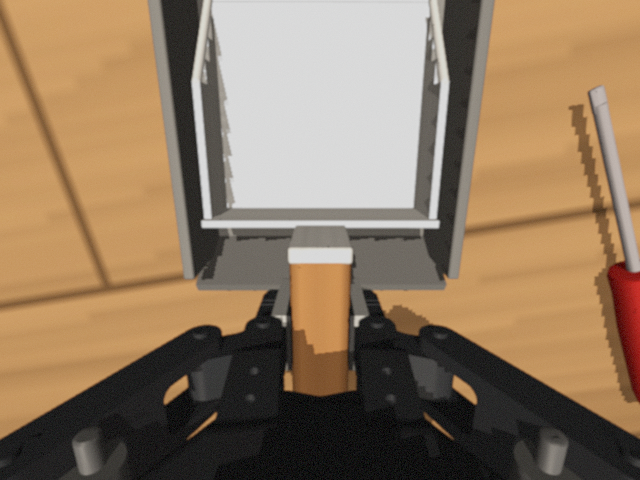

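Request:
arm_command --gripper '[1, 1, 1, 1, 1, 1, 1, 1, 1, 1, 1, 1, 1, 1, 1]' --translation '[[0.001, 0.0005, 0], [-0.0003, 0, -0.009], [-0.0003, 0, -0.012], [-0.0003, 0, -0.012], [-0.0003, 0, -0.012], [-0.0003, 0, -0.012], [-0.0003, 0, -0.012], [-0.0003, 0, -0.012], [-0.0003, 0, -0.012], [-0.0003, 0, -0.012], [-0.0003, 0, -0.01], [-0.0003, 0, -0.01], [-0.0003, 0, -0.008], [-0.0002, 0, -0.006], [0, 0, 0]]' --angular '[[0, 0, 0], [0, 0, 0], [0, 0, 0], [0, 0, 0], [0, 0, 0], [0, 0, 0], [0, 0, 0], [0, 0, 0], [0, 0, 0], [0, 0, 0], [0, 0, 0], [0, 0, 0], [0, 0, 0], [0, 0, 0], [0, 0, 0]]'

```text
clock: 12.38
tcp_pos: [0.5256, -0.2752, 0.0097]
tcp_rot: [-0.003, 1.542, 2.97]
contact_force: [0.6, 0.8, -0.7]
opening: 0.0208
```

```bash
cat >> h.py <<'E'
def beads(a):
    """wooden balls in the top picture: blobs by colour and height, in tray/scoop area"""
    p,Rt,s=cur(); o,S=scoop_of(p,Rt,1,BK)
    for t in r.trace(a,"bead0_center")[:9]:
        if t["confidence"]<.25: continue
        v,u=np.nonzero(t["mask"]); w=world(a,u,v); print(round(t["confidence"],2),len(u),"px",u.mean().round(),v.mean().round(),"w",np.median(w,0).round(3),"in scoop",S.inv().apply(np.median(w,0)-o).round(3))
E
python3 - <<'E'
from h import *
a=r.capture("top"); pc=r.capture("wrist"); beads(a)
cv2.imwrite("pics/c6.png",np.hstack([cv2.resize(pc["color"][:,:,::-1],(480,360)),cv2.resize(a["color"][175:295,370:470,::-1],(300,360))]))
show([goal(tr(.0715,.0007,.0086),TY,.03)])
E
```

```text
0.54 344 px 503.0 283.0 w [ 0.462 -0.526  0.024] in scoop [-0.105 -0.258  0.013]
t 12.525 scoop [ 0.6087 -0.2894  0.0077] [-0.169  0.029  0.   ] F [ 0.7 -0.6 -0.6] open 0.0203 q [ 0.59  0.51 -0.21  1.65  0.13  1.03 -1.41]
[-0.0012  0.     -0.0095] [-0.001  -0.0007  0.0001]
```

View pics/c6.png

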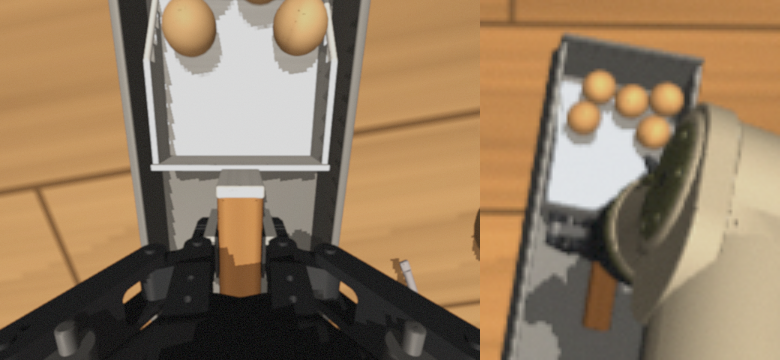

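```bash
python3 - <<'E'
from h import *
def ng(x,z,pit):
    S=R.from_euler('ZYX',[TY,pit,0]); n=tr(x,.0007,z+.0016); return goal(n-S.apply([.0625,0,0]),TY,pit)
show([ng(.1335,.0055,.03),ng(.138,.020,-.1),ng(.138,.046,-.25),ng(.12,.12,-.25),ng(.0,.17,-.25)])
E
```

```text
t 12.525 scoop [ 0.6087 -0.2894  0.0077] [-0.169  0.029  0.   ] F [ 0.7 -0.6 -0.6] open 0.0203 q [ 0.59  0.51 -0.21  1.65  0.13  1.03 -1.41]
[-0.0016  0.     -0.009 ] [-0.001  -0.0007  0.0001]
[ 0.0045  0.     -0.0054] [-0.    0.13  0.  ]
[-0.0038 -0.     -0.0043] [0.   0.15 0.  ]
[-0.0762 -0.     -0.0009] [0. 0. 0.]
[-0.0781 -0.      0.1039] [0. 0. 0.]
```

Request:
arm_command --gripper '[1, 1, 1, 1, 1, 1, 1, 1, 1, 1, 1, 1, 1, 1]' --translation '[[-0.0008, 0, -0.005], [-0.0008, 0, -0.004], [0, 0, 0], [0.0015, 0, -0.0018], [0.0015, 0, -0.0018], [0.0015, 0, -0.0018], [-0.001, 0, -0.0015], [-0.0014, 0, -0.0014], [-0.0014, 0, -0.0014], [-0.01, 0, 0], [-0.02, 0, 0], [-0.023, 0, 0], [-0.023, 0, 0], [0, 0, 0]]' --angular '[[0, 0, 0], [0, 0, 0], [0, 0, 0], [0, 0.043, 0], [0, 0.043, 0], [0, 0.044, 0], [0, 0.05, 0], [0, 0.05, 0], [0, 0.05, 0], [0, 0, 0], [0, 0, 0], [0, 0, 0], [0, 0, 0], [0, 0, 0]]'

```text
clock: 14.28
tcp_pos: [0.5255, -0.2759, 0.0872]
tcp_rot: [3.135, 1.317, -0.175]
contact_force: [0.7, 0.6, -2.6]
opening: 0.0199
```

```bash
python3 - <<'E'
from h import *
a=r.capture("top"); pc=r.capture("wrist"); beads(a)
cv2.imwrite("pics/c7.png",np.hstack([cv2.resize(pc["color"][:,:,::-1],(480,360)),cv2.resize(a["color"][175:295,370:470,::-1],(300,360))]))
show([])
E
```

```text
t 14.425 scoop [ 0.6049 -0.2886  0.1052] [-0.169 -0.249  0.001] F [-0.6 -0.1 -2.2] open 0.0204 q [ 0.73  0.24 -0.28  1.86 -0.01  0.81 -1.28]
```

View pics/c7.png

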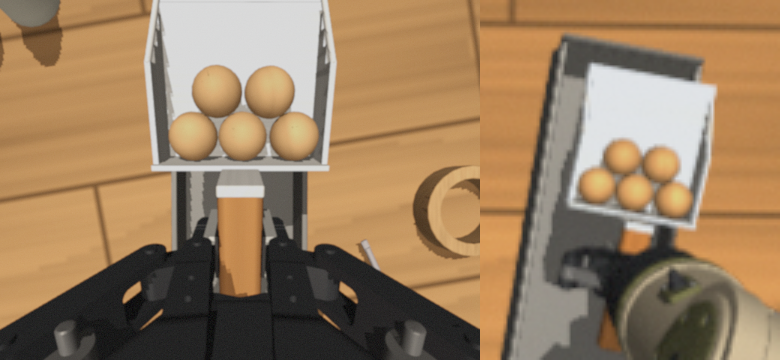

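```bash
cat >> h.py <<'E'
def nb(x,y,z,pit,yaw):
    S=R.from_euler('ZYX',[yaw,pit,0]); return goal(np.array([x,y,z+.0016])-S.apply([.0625,0,0]),yaw,pit)
E
python3 - <<'E'
from h import *
p,Rt,s=cur()
g=nb(.545,.283,.20,-.25,TY)
show([(p+[-.05,0,.07],Rt),g,nb(.545,.283,.20,-.25,.1),nb(.54,.283,.12,-.2,.1),nb(.535,.283,.088,0,.1),nb(.535,.283,.088,.3,.1),nb(.535,.283,.088,.6,.1)])
E
```

```text
t 14.425 scoop [ 0.6049 -0.2886  0.1052] [-0.169 -0.249  0.001] F [-0.6 -0.1 -2.2] open 0.0204 q [ 0.73  0.24 -0.28  1.86 -0.01  0.81 -1.28]
[-0.08    0.0084  0.0305] [0. 0. 0.]
[-0.0512 -0.5617  0.1587] [-0.0011  0.0014  0.0003]
[ 0.0013  0.0378 -0.0049] [-0.2597  0.     -0.0663]
[ 0.0689 -0.0005  0.0245] [-0.   -0.05 -0.  ]
[ 0.0011 -0.0005  0.0084] [ 0.  -0.2 -0. ]
[-0.0436 -0.     -0.0064] [ 0.  -0.3 -0. ]
[-0.0436  0.     -0.0064] [-0.  -0.3 -0. ]
```

Request:
arm_command --gripper '[1, 1, 1, 1, 1, 1, 1, 1, 1, 1, 1, 1, 1, 1, 1, 1, 1, 1, 1, 1]' --translation '[[-0.02, 0.002, 0.01], [-0.03, 0.003, 0.01], [-0.03, 0.003, 0.01], [-0.0016, -0.0175, 0.005], [-0.0032, -0.0351, 0.0099], [-0.0032, -0.0351, 0.0099], [-0.0032, -0.0351, 0.0099], [-0.0032, -0.0351, 0.0099], [-0.0032, -0.0351, 0.0099], [-0.0032, -0.0351, 0.0099], [-0.0032, -0.0351, 0.0099], [-0.0032, -0.0351, 0.0099], [-0.0032, -0.0351, 0.0099], [-0.0032, -0.0351, 0.0099], [-0.0032, -0.0351, 0.0099], [-0.0032, -0.0351, 0.0099], [-0.0032, -0.0351, 0.0099], [-0.0032, -0.0351, 0.0099], [-0.0032, -0.0351, 0.0099], [-0.0016, -0.0175, 0.005]]' --angular '[[0, 0, 0], [0, 0, 0], [0, 0, 0], [0, 0, 0], [0, 0, 0], [0, 0, 0], [0, 0, 0], [0, 0, 0], [0, 0, 0], [0, 0, 0], [0, 0, 0], [0, 0, 0], [0, 0, 0], [0, 0, 0], [0, 0, 0], [0, 0, 0], [0, 0, 0], [0, 0, 0], [0, 0, 0], [0, 0, 0]]'

```text
clock: 16.92
tcp_pos: [0.4033, 0.3097, 0.164]
tcp_rot: [-3.135, 1.323, -0.159]
contact_force: [-0.2, -0.6, -2.1]
opening: 0.0202
```

```bash
python3 - <<'E'
from h import *
show([nb(.545,.283,.20,-.25,TY),nb(.545,.283,.20,-.25,.1),nb(.54,.283,.12,-.2,.1)])
E
```

```text
t 16.925 scoop [0.4844 0.2961 0.1853] [-0.166 -0.247  0.002] F [-0.2 -0.6 -2.1] open 0.0202 q [ 0.26  0.17 -1.23  1.86  0.42  1.14 -2.85]
[-0.0003  0.0026 -0.0015] [0.0018 0.0027 0.0023]
[ 0.0013  0.0378 -0.0049] [-0.2597  0.     -0.0663]
[ 0.0689 -0.0005  0.0245] [-0.   -0.05 -0.  ]
```

```bash
python3 - <<'E'
from h import *
Y=.3
show([nb(.545,.283,.20,-.25,Y),nb(.54,.28,.12,-.2,Y),nb(.535,.28,.088,0,Y),nb(.535,.28,.088,.3,Y),nb(.535,.28,.088,.6,Y)])
E
```

```text
t 16.925 scoop [0.4844 0.2961 0.1853] [-0.166 -0.247  0.002] F [-0.2 -0.6 -2.1] open 0.0202 q [ 0.26  0.17 -1.23  1.86  0.42  1.14 -2.85]
[ 0.0033  0.067  -0.0163] [-0.4518  0.0022 -0.113 ]
[0.0687 0.0014 0.0251] [ 0.   -0.05  0.  ]
[ 0.0011 -0.0015  0.0082] [-0.  -0.2 -0. ]
[-0.0436  0.     -0.0064] [ 0.  -0.3 -0. ]
[-0.0436 -0.     -0.0064] [ 0.  -0.3 -0. ]
```

Request:
arm_command --gripper '[1, 1, 1, 1, 1, 1]' --translation '[[0.001, 0.0165, -0.007], [0.001, 0.0165, -0.005], [0.001, 0.017, -0.003], [0.001, 0.017, -0.001], [0, 0, 0], [0, 0, 0]]' --angular '[[-0.113, 0.0005, -0.028], [-0.113, 0.0005, -0.028], [-0.113, 0.0005, -0.028], [-0.113, 0.0005, -0.029], [0, 0, 0], [0, 0, 0]]'

```text
clock: 17.68
tcp_pos: [0.4206, 0.2411, 0.1646]
tcp_rot: [3.134, 1.321, 0.283]
contact_force: [-0.3, 0.4, -2.3]
opening: 0.0207
```

```bash
python3 - <<'E'
from h import *
Y=.3
show([nb(.54,.28,.12,-.2,Y),nb(.535,.28,.088,0,Y),nb(.535,.28,.088,.3,Y),nb(.535,.28,.088,.6,Y)])
E
```

```text
t 17.675 scoop [0.4994 0.2646 0.186 ] [ 0.291 -0.25  -0.002] F [-0.3  0.4 -2.3] open 0.0207 q [ 0.58 -0.12 -1.13  1.98 -0.05  0.97 -1.82]
[ 0.0658 -0.0019  0.0363] [-0.0091 -0.0496 -0.0041]
[ 0.0011 -0.0015  0.0082] [-0.  -0.2 -0. ]
[-0.0436  0.     -0.0064] [ 0.  -0.3 -0. ]
[-0.0436 -0.     -0.0064] [ 0.  -0.3 -0. ]
```

Request:
arm_command --gripper '[1, 1, 1, 1, 1]' --translation '[[0.022, 0, 0.009], [0.022, 0, 0.009], [0.022, -0.002, 0.008], [0.0005, 0, 0.001], [0, 0, 0]]' --angular '[[0, -0.05, 0], [0, 0, 0], [-0.009, 0, 0], [0, -0.05, 0], [0, 0, 0]]'

```text
clock: 18.3
tcp_pos: [0.4092, 0.2404, 0.0943]
tcp_rot: [3.136, 1.421, 0.296]
contact_force: [-1.0, 0.7, -1.3]
opening: 0.0204
```

```bash
python3 - <<'E'
from h import *
Y=.3
show([nb(.55,.282,.088,0,Y),nb(.55,.282,.088,.3,Y),nb(.55,.282,.088,.6,Y)])
E
```

```text
t 18.3 scoop [0.4894 0.2653 0.1075] [ 0.301 -0.15  -0.001] F [-1.   0.7 -1.3] open 0.0204 q [ 0.52  0.16 -1.22  2.01  0.26  0.95 -2.1 ]
[0.005  0.0019 0.0014] [ 0.0006 -0.15   -0.0007]
[-0.0436  0.     -0.0064] [ 0.  -0.3 -0. ]
[-0.0436 -0.     -0.0064] [ 0.  -0.3 -0. ]
```

Request:
arm_command --gripper '[1, 1, 1, 1, 1, 1, 1, 1, 1, 1, 1, 1]' --translation '[[0.0025, 0.001, 0.0007], [0.0025, 0.001, 0.0007], [-0.0145, 0, -0.0021], [-0.0145, 0, -0.0021], [-0.0145, 0, -0.0021], [-0.0145, 0, -0.0021], [-0.0145, 0, -0.0021], [-0.0145, 0, -0.0021], [0, 0, 0], [0, 0, 0], [0, 0, 0], [0, 0, 0]]' --angular '[[0, -0.075, 0], [0, -0.075, 0], [0, -0.1, 0], [0, -0.1, 0], [0, -0.1, 0], [0, -0.1, 0], [0, -0.1, 0], [0, -0.1, 0], [0, 0, 0], [0, 0, 0], [0, 0, 0], [0, 0, 0]]'

```text
clock: 19.8
tcp_pos: [0.4408, 0.2461, 0.17]
tcp_rot: [0.008, 0.973, -2.835]
contact_force: [-0.8, 0.0, -0.9]
opening: 0.0204
```

```bash
python3 - <<'E'
from h import *
pc=r.capture("wrist"); b=r.capture("scene")
cv2.imwrite("pics/c8.png",np.hstack([cv2.resize(pc["color"][:,:,::-1],(400,300)),cv2.resize(b["color"][270:420,280:480,::-1],(400,300))]))
show([])
E
```

```text
t 19.9 scoop [0.5083 0.2667 0.1224] [ 0.296  0.598 -0.006] F [-0.3 -0.2 -1.3] open 0.0207 q [ 0.    0.83 -0.95  1.15  0.34  1.96 -2.15]
```

View pics/c8.png

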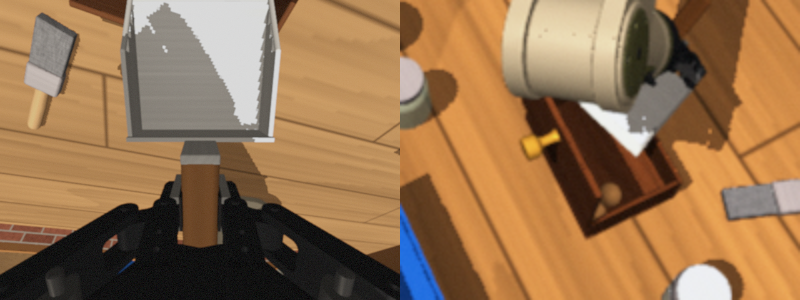

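```bash
python3 - <<'E'
from h import *
show([nb(.56,.27,.20,.0,.3),nb(.62,.0,.10,0,.3),nb(.62,0,.012,0,.3)])
E
```

```text
t 19.9 scoop [0.5083 0.2667 0.1224] [ 0.296  0.598 -0.006] F [-0.3 -0.2 -1.3] open 0.0207 q [ 0.    0.83 -0.95  1.15  0.34  1.96 -2.15]
[-0.0108  0.0126  0.0396] [-0.0017  0.5982 -0.0044]
[0.1    0.2757 0.0225] [0. 0. 0.]
[ 0.088  0.    -0.   ] [0. 0. 0.]
```

Request:
arm_command --gripper '[1, 1, 1, 1, 1, 1, 1, 1, 1, 1, 1, 1, 1, 1, 1, 1, 1, 1]' --translation '[[-0.016, 0, 0.011], [-0.017, 0, 0.012], [0, 0, 0], [0, 0, 0], [0, 0, 0], [0, 0, 0], [0, 0, 0], [0, 0, 0], [0, 0, 0], [0.012, 0.033, 0.002], [0.012, 0.035, 0.002], [0.012, 0.035, 0.002], [0.012, 0.035, 0.002], [0.012, 0.035, 0.002], [0.012, 0.035, 0.002], [0.012, 0.035, 0.002], [0.012, 0.035, 0.002], [0, 0, 0]]' --angular '[[0, 0, 0], [0, 0, 0], [0, 0.1, 0], [0, 0.1, 0], [0, 0.1, 0], [0, 0.1, 0], [0, 0.1, 0], [0, 0.098, 0], [0, 0, 0], [0, 0, 0], [0, 0, 0], [0, 0, 0], [0, 0, 0], [0, 0, 0], [0, 0, 0], [0, 0, 0], [0, 0, 0], [0, 0, 0]]'

```text
clock: 22.15
tcp_pos: [0.5076, -0.0281, 0.114]
tcp_rot: [0.537, 1.565, -2.311]
contact_force: [0.2, 0.1, -1.9]
opening: 0.0204
```

```bash
python3 - <<'E'
from h import *
show([nb(.62,.0,.03,0,.3),nb(.62,0,.0,0,.3)])
a=r.capture("top"); beads(a); save(a,"t9.png")
cv2.imwrite("pics/c9.png",cv2.resize(a["color"][150:330,90:500,::-1],(798,350)))
E
```

```text
t 22.15 scoop [ 0.5889 -0.0035  0.1141] [ 0.293  0.005 -0.003] F [ 0.2  0.1 -1.9] open 0.0204 q [ 0.81  0.35 -0.99  1.77  0.31  1.2  -1.54]
[0.0831 0.0063 0.0313] [-0.0066  0.0049 -0.0029]
[ 0.03  0.   -0.  ] [0. 0. 0.]
```

View pics/c9.png

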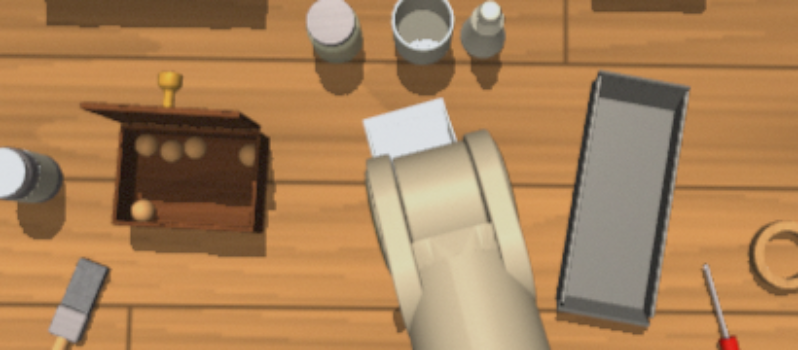

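Request:
arm_command --gripper '[1, 1, 1, 1, 1, 0, 0, 0, 0, 0, 0]' --translation '[[0.04, 0, 0], [0.04, 0, 0], [0.022, 0, 0], [0.008, 0, 0], [0.0015, 0, 0], [0, 0, 0], [0, 0, 0], [0, 0, 0], [0, 0, 0], [-0.01, 0, 0], [-0.03, 0, 0]]' --angular '[[0, 0, 0], [0, 0.005, 0], [0, 0, 0], [0, 0, 0], [0, 0, 0], [0, 0, 0], [0, 0, 0], [0, 0, 0], [0, 0, 0], [0, 0, 0], [0, 0, 0]]'

```text
clock: 23.62
tcp_pos: [0.5061, -0.0247, 0.0432]
tcp_rot: [1.98, 1.568, -0.862]
contact_force: [0.8, -0.1, 0.8]
opening: 0.0855
```

```bash
python3 - <<'E'
from h import *
show([])
pc=r.capture("wrist"); save(pc,"w10.png")
V,U=np.mgrid[0:480:2,0:640:2]; u=U.ravel();v=V.ravel(); W=world(pc,u,v); ok=pc["range_z"][v,u]>0
o=np.array([.589,-.003,0]);S=R.from_euler('z',.293); L=S.inv().apply(W-o)
k=ok&(abs(L[:,0])<.035)&(abs(L[:,1])<.035)&(L[:,2]<.02); print("floor",np.linalg.lstsq(np.c_[L[k,:2],np.ones(k.sum())],L[k,2],rcond=None)[0].round(4))
k=ok&(L[:,0]<-.055)&(abs(L[:,1])<.02)&(W[:,2]<.08)&(W[:,2]>.05); print("handle z",np.median(W[k,2]) if k.any() else None)
E
```

```text
t 23.625 scoop [5.873e-01 4.000e-04 4.380e-02] [ 0.3   -0.001 -0.003] F [ 0.8 -0.1  0.8] open 0.0855 q [ 0.76  0.43 -0.94  1.86  0.4   1.06 -1.61]
floor [0.0001 0.0003 0.0034]
handle z 0.067138280048732
```

```bash
python3 - <<'E'
from h import *
a=r.capture("top")
V,U=np.mgrid[0:480,0:640]; u=U.ravel();v=V.ravel(); W=world(a,u,v); ok=a["range_z"][v,u]>0
k=ok&(W[:,0]>.69)&(W[:,0]<1.2)&(W[:,1]>.1)&(W[:,1]<.45)&(W[:,2]>.02); print(k.sum(),np.percentile(W[k],[0,5,50,95,100],axis=0).round(3).tolist() if k.any() else 0)
for z in (.10,.13,.16,.19):
    k=ok&(W[:,0]>.6)&(W[:,0]<.69)&(W[:,1]>.2)&(W[:,1]<.25)&(abs(W[:,2]-z)<.012); print(z,k.sum(),np.percentile(W[k,0],[5,50,95]).round(4) if k.any() else 0)
k=ok&(W[:,0]>.6)&(W[:,0]<.69)&(W[:,1]>.2)&(W[:,1]<.37)&(W[:,2]>.195);print(np.percentile(W[k],[2,98],axis=0).round(3))
p,Rt,s=cur()
g=(np.array([.69,.236,.235]),tool(0,0,1))
show([(p+[0,0,.17],Rt),(g[0],Rt),g])
E
```

```text
3406 [[0.726, 0.1, 0.02], [0.749, 0.113, 0.027], [0.846, 0.301, 0.077], [0.924, 0.435, 0.112], [0.928, 0.45, 0.118]]
0.1 21 [0.6231 0.6245 0.6254]
0.13 25 [0.623 0.624 0.625]
0.16 24 [0.6226 0.6234 0.6242]
0.19 76 [0.6223 0.6248 0.6299]
[[0.623 0.204 0.196]
 [0.635 0.366 0.205]]
t 23.725 scoop [0.5907 0.0008 0.0478] [ 0.3   -0.008 -0.006] F [ 0.2  0.4 -0.3] open 0.0856 q [ 0.76  0.43 -0.95  1.85  0.4   1.06 -1.61]
[-0.17    0.001  -0.0014] [0. 0. 0.]
[-0.0176 -0.1953 -0.2495] [0. 0. 0.]
[0. 0. 0.] [ 0.3    -0.009  -0.0049]
```

Request:
arm_command --gripper '[0, 0, 0, 0.5, 1, 1, 1, 1, 1, 1, 1, 1, 1, 1, 1, 1, 1]' --translation '[[-0.04, 0, 0], [-0.04, 0, 0], [-0.05, 0, 0], [-0.04, 0, 0], [-0.002, -0.0244, -0.031], [-0.002, -0.0244, -0.031], [-0.002, -0.0244, -0.031], [-0.002, -0.0244, -0.031], [-0.002, -0.0244, -0.031], [-0.002, -0.0244, -0.031], [-0.002, -0.0244, -0.031], [-0.002, -0.0244, -0.031], [0, 0, 0], [0, 0, 0], [0, 0, 0], [0, 0, 0], [0, 0, 0]]' --angular '[[0, 0, 0], [0, 0, 0], [0, 0, 0], [0, 0, 0], [0, 0, 0], [0, 0, 0], [0, 0, 0], [0, 0, 0], [0, 0, 0], [0, 0, 0], [0, 0, 0], [0, 0, 0], [0.1, 0, 0], [0.1, 0, 0], [0.1, 0, 0], [0, 0, 0], [0, 0, 0]]' --squeeze 40

```text
clock: 25.85
tcp_pos: [0.6856, 0.2354, 0.2293]
tcp_rot: [2.538, 1.565, -0.601]
contact_force: [0.2, 0.2, 0.5]
opening: 0.0
```

```bash
python3 - <<'E'
from h import *
Q=tool(0,0,1); p,Rt,s=cur(); print(p)
show([(np.array([.69,.236,.235]),Q),(np.array([.69,.236,.13]),Q)])
# lid arc: tip front-bottom corner on outer face at rho
for th in (90,80,70,60,50,40,30,20,10,0):
    t=np.radians(th); rho=.10
    x=.624-rho*np.cos(t)+.008*np.sin(t)+.011; z=.07+rho*np.sin(t)+.008*np.cos(t)
    print(th,"tcp x",round(x,4),"rep z",round(z-.0385,4))
E
```

```text
[0.68564816 0.23542866 0.22932395]
t 25.85 scoop [0.7706 0.2356 0.2302] [ 0.002 -0.005 -0.003] F [0.2 0.2 0.5] open 0.0 q [ 0.02  0.74 -0.85  0.94  0.54  1.65 -2.2 ]
[-0.0057 -0.0005 -0.0044] [ 0.0019 -0.0046 -0.0031]
[ 0.105  0.    -0.   ] [0. 0. 0.]
90 tcp x 0.643 rep z 0.1315
80 tcp x 0.6255 rep z 0.1314
70 tcp x 0.6083 rep z 0.1282
60 tcp x 0.5919 rep z 0.1221
50 tcp x 0.5768 rep z 0.1132
40 tcp x 0.5635 rep z 0.1019
30 tcp x 0.5524 rep z 0.0884
20 tcp x 0.5438 rep z 0.0732
10 tcp x 0.5379 rep z 0.0567
0 tcp x 0.535 rep z 0.0395
```

Request:
arm_command --gripper '[1, 1, 1, 1, 1, 1, 1, 1, 1, 1, 1, 1, 1, 1]' --translation '[[0.03, 0, 0], [0.03, 0, 0], [0.03, 0, 0], [0.008, 0, 0], [0, 0, 0.015], [0, 0, 0.015], [0, 0, 0.0126], [0, 0, 0.0088], [0, 0, 0.0088], [0.0016, 0, 0.0086], [0.0016, 0, 0.0086], [0.003, 0, 0.0082], [0.003, 0, 0.0082], [0, 0, 0]]' --angular '[[0, 0, 0], [0, 0, 0], [0, 0, 0], [0, 0, 0], [0, 0, 0], [0, 0, 0], [0, 0, 0], [0, 0, 0], [0, 0, 0], [0, 0, 0], [0, 0, 0], [0, 0, 0], [0, 0, 0], [0, 0, 0]]'

```text
clock: 27.6
tcp_pos: [0.5914, 0.2349, 0.1212]
tcp_rot: [2.298, 1.565, -0.844]
contact_force: [0.1, 0.8, -1.1]
opening: -0.0002
```

```bash
python3 - <<'E'
from h import *
show([]); b=r.capture("scene")
cv2.imwrite("pics/c11.png",cv2.resize(b["color"][250:430,260:500,::-1],(640,480)))
E
```

```text
t 27.6 scoop [0.6764 0.2349 0.1221] [ 0.    -0.004 -0.004] F [ 0.1  0.8 -1.1] open -0.0002 q [ 0.17  0.61 -0.91  1.42  0.49  1.34 -2.33]
```

View pics/c11.png

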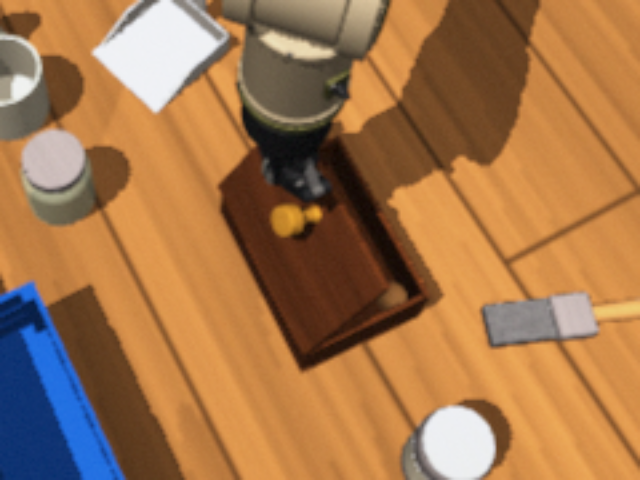

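Request:
arm_command --gripper '[1, 1, 1, 1, 1, 1, 1, 1, 1, 1, 1, 1, 1, 1, 1]' --translation '[[0.0045, 0, 0.0075], [0.0045, 0, 0.0075], [0.0057, 0, 0.0067], [0.0057, 0, 0.0067], [0.0068, 0, 0.0055], [0.0068, 0, 0.0055], [0.0076, 0, 0.0043], [0.0076, 0, 0.0043], [0.0055, 0, 0.002], [0.0055, 0, 0.002], [0.0055, 0, 0.002], [0.005, 0, 0.001], [0.005, 0, 0.001], [0.004, 0, 0.0008], [0, 0, 0]]' --angular '[[0, 0, 0], [0, 0, 0], [0, 0, 0], [0, 0, 0], [0, 0, 0], [0, 0, 0], [0, 0, 0], [0, 0, 0], [0, 0, 0], [0, 0, 0], [0, 0, 0], [0, 0, 0], [0, 0, 0], [0, 0, 0], [0, 0, 0]]'

```text
clock: 29.52
tcp_pos: [0.5372, 0.2351, 0.0459]
tcp_rot: [2.67, 1.561, -0.472]
contact_force: [-10.7, -9.5, 36.0]
opening: -0.0002
```

```bash
cat > lid.py <<'E'
from h import *
show([])
for n in ("top","scene"):
    a=r.capture(n)
    V,U=np.mgrid[0:480,0:640]; u=U.ravel();v=V.ravel(); W=world(a,u,v); ok=a["range_z"][v,u]>0
    k=ok&(W[:,0]>.505)&(W[:,0]<.61)&(W[:,1]>.305)&(W[:,1]<.365)&(W[:,2]<.15)
    print(n,k.sum(),"plane slope",np.linalg.lstsq(np.c_[W[k,:2]-[.5625,.2853],np.ones(k.sum())],W[k,2],rcond=None)[0].round(4))
E
python3 lid.py
```

```text
t 29.525 scoop [0.6222 0.235  0.0471] [-0.001 -0.009 -0.004] F [-10.7  -9.5  36. ] open -0.0002 q [ 0.19  0.59 -0.91  1.65  0.51  1.15 -2.41]
top 0 plane slope [0. 0. 0.]
scene 1008 plane slope [-0.0002 -0.0088  0.0783]
```

Request:
arm_command --gripper '[1, 1, 1, 1, 1, 1, 1]' --translation '[[-0.01, 0, 0], [-0.03, 0, 0], [-0.04, 0, 0], [-0.05, 0, 0], [0, 0.03, 0.03], [0, 0.03, 0.03], [0, 0, 0]]' --angular '[[0, 0, 0], [0, 0, 0], [0, 0, 0], [0, 0, 0], [0, 0, 0], [0, 0, 0], [0, 0, 0]]'

```text
clock: 30.5
tcp_pos: [0.4741, 0.1725, 0.1712]
tcp_rot: [2.15, 1.563, -0.995]
contact_force: [0.2, 0.7, 0.6]
opening: -0.0003
```

```bash
python3 lid.py; python3 - <<'E'
from h import *
a=r.capture("scene"); t=r.capture("top")
cv2.imwrite("pics/c12.png",np.hstack([cv2.resize(a["color"][120:470,180:520,::-1],(390,400)),cv2.resize(t["color"][150:330,90:500,::-1],(400,400))]))
E
```

```text
t 30.5 scoop [0.559  0.1722 0.172 ] [-0.003 -0.004 -0.006] F [0.2 0.7 0.6] open -0.0003 q [ 0.47  0.28 -1.05  1.71  0.26  1.3  -2.2 ]
top 418 plane slope [-0.0034 -0.003   0.0797]
scene 1003 plane slope [ 0.0014 -0.0016  0.0781]
```

View pics/c12.png

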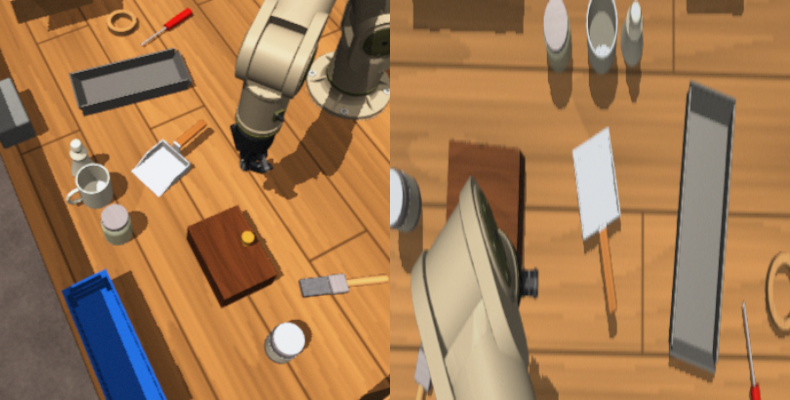

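The lid is shut flat, the scoop lies flat on the table, the tray is empty, and the bystanders stand where they were. The arm is clear, so I am handing in.

```bash
python3 -c "
from cell import r
print(r.close_job())"
```

```text
the job is handed in; nothing more can be done
None
```

The job is done and handed in at about 30.7 s of the 72 s allowed. One push of the scoop took all five beads, and they were tipped into the open box. I then laid the scoop flat on the table and pushed the lid slowly shut with closed fingertips.

**Last checks**
- **Beads:** a top view before closing showed all five in the box, and the tray is empty. I judged this by eye, because the bead network found nothing useful in that picture.
- **Scoop:** after release the pan floor measured level (slope under 0.001) at its normal height on the table.
- **Lid:** its top face measures 78–80 mm high, with a slope under 0.004 rad, so it is shut.
- **Bystanders:** they look unmoved in the last pictures, though I did not measure them and the arm hid part of the brush in the top view.
- **Arm:** it ended clear of everything, with contact force under 1 N.

**What disagreed**
- **Reported TCP:** it lies about 38 mm beyond the real fingertips. The first grasp therefore closed on air above the handle. I measured the offset from the wrist depth image and allowed for it from then on.
- **Force on the lid:** the closing press ended at about 36 N up (roughly 39 N in all) on the fingertips, close to the 40 N limit set for the arm and gripper body.

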